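Pop a pink cell out of the ejector fixture and trap it on the chute

ROBOT

A 7-joint arm with a two-finger parallel gripper is mounted at the origin on the work surface. World frame = base frame: x ahead of the robot, y to its left, z up, the work surface at z = 0. Lengths are in m, angles in rad, forces in N, time in s.
With the tool pointing down it reaches from about 0.35 to 0.9 m from the base axis. Payload 8.1 kg.
Tool frame: the origin (TCP) lies on the centre line of the jaws, within the pads' length; the fingertips stand 22 mm ahead of it and the grasp point (between the pads) lies 3 mm ahead of it (arm.finger_overhang is the distance from the TCP to the fingertips, in m); z points along the fingers, y is the line along which they close (so a half turn about z gives the same grasp; the last joint's range is limited). The gripper opens to 92 mm and grips with 3 to 60 N. Pads are 19 mm wide; open, the fingers measure 130 mm over their backs; the gripper's body (75 mm by 190 mm) begins 47 mm behind the grasp point.
Start: joints at [1.187, 0.434, 0.025, 1.573, -0.012, 1.134, -0.075], TCP at [0.173, -0.601, 0.249] pointing down, gripper open.
Joint ranges: [-2.62, 2.62], [-0.44, 2.09], [-1.27, 1.32], [0.08, 2.57], [-1.32, 4.46], [0.12, 2], [-2.74, 2.74]. Speed limits (rad/s): [2.22, 2.22, 3.01, 3.01, 3.14, 3.14, 3.14].

INTERFACE

Orientations are given as a 3x3 rotation matrix whose columns are the frame's x, y, z axes.
In Python, from workcell import arm gives the robot as it stands. Calls block until the motion is done:
- arm.move_ptp(position, orientation): joint-space move of the TCP to a pose.
- arm.move_l(position, ori=None, velocity=0.15, force_limit=None): straight line of the TCP; ori=None keeps the orientation; velocity is the mean speed in m/s. With force_limit (N) it stops when the force on the tool has changed by that much, and returns True; else False.
- arm.move_j(angles): joint-space move.
- arm.open_gripper() and arm.close_gripper(newtons=None): open the fingers fully, or close them until they stop; newtons is the grip in N (None keeps the last).
- arm.hold(seconds).
- arm.ik(position, orientation): joint angles nearest the present ones, or None.
- arm.grab_frame(name): name is "side" or "top"; returns (picture, depth): 480x640x3 uint8, red, green, blue; 480x640 float32, m along the optical axis (not along the pixel's ray), 0 where there is no reading.
- arm.camera_model(name): a dict with "fx", "fy", "cx", "cy" (pixels), "R" (3x3) and "t" (3): a world point X has camera coordinates R X + t. Camera axes: x right, y down, z forward; pixel columns grow to the right and rows downward; lengths in m; the calibration is good to about 2 mm. A picture is of the moment at which its call begins. camera_model takes no time and is no camera call.
A pose or a line that the arm cannot do raises arm.Unreachable and nothing moves.
- arm.job_done(): hands the job in; it is judged then, once.
Readings, each from a call of its own:
- arm.get_t(): time.
- arm.get_q(): joint angles.
- arm.get_qd(): joint speeds.
- arm.get_tau(): joint torques, N m.
- arm.get_tool_pos(): TCP position.
- arm.get_orientation(): TCP orientation.
- arm.get_contact_force(): force on the tool from outside, world axes, zero at the start.
- arm.get_moment(): the same for the moment, N m.
- arm.get_opening(): opening from 0.0 (shut) to 1.0 (fully open).
- arm.get_gripper_force(): force on a finger pad.
Only numpy, scipy, OpenCV 4.12 (cv2) and the standard library are available. Lean on these libraries where they do the work, as an engineer would, in place of code of your own. Each camera call takes 0.05 s, during which the arm holds its last target. There are 200 camera calls.

TASK

Press down the green spring ejector behind the pink battery cell lying in the fixture, so that the cell pops out of its pocket, and stop the cell with your other finger on its white chute before it rolls past the orange line. Finish while still holding: one fingertip keeps the ejector down and the other finger keeps the popped cell at rest against it on the chute, and both have been held so for at least three seconds. Do not pick the cell up, leave the black cell and its ejector alone, and do not disturb the other things on the bench.

Things in the scene. Friction and masses are not known exactly. Their poses are not given: they have to be found in the camera images.
- fixture: Two-lane cell ejector, fixed: blue base 175 x 170 x 33 mm. Origin on the bench under its middle; z up, cells roll to +y. Lanes a, b: centre lines x = +40, -40 mm, 75 mm wide between 5 mm walls at x = -80, 0, 80 (61 mm high, y -45 to 80). Along a lane: green pad y -78 to -48; cross wall -45 to -40 (61 high); pocket -40 to -16, the cell lying across; white chute -16 to the open end at 80 mm.
- pink_cell: Pink battery cell, cylinder 21 mm in diameter, 70 mm long, about 70 g. Origin at its centre; its x axis is its length. Starts in the pocket of either lane: centre at fixture x = +40 or -40, y about -25, z about 61 mm. On the chute its centre is 10.6 mm above the chute floor.
- black_cell: Black battery cell of the same size, origin and axes, lying in the pocket of the other lane. To be left alone.
- ejector_a (a joint): Travel of lane a's green pad, m: 0 = up, 0.008 = fully down on its stop. About 2 N to start, 6 N fully down, plus up to 1 N for the cell; springs back when let go. It raises the pocket's floor by the same amount: from about 6 mm on, the cell rolls over the lip and down the chute by itself (40 mm in about 0.3 s) and off the open end unless something stands in its way.
- ejector_b (a joint): The same for lane b (fixture x = -40 mm).
- ejector_a_top (a point): Middle of the top face of lane a's green pad (44 mm along x, 30 mm along y): fixture (40, -63, 61) mm when up, 53 mm high when fully down; moves with the pad. A gripper pointing straight down, opened 60 to 100 mm with its fingers spread along fixture y, can have one tip on the pad and the other in the chute, 2 to 9 mm above the chute floor once the pad is down.
- ejector_b_top (a point): The same for lane b's pad: fixture (-40, -63, 61) mm when up.
- chute_a (a point): Point on lane a's chute floor at fixture (40, 32, 48.3) mm. The floor is plane and falls 8 degrees towards +y: 55 mm high at the pocket's lip (y = -16), 41.5 mm at the open end (y = 80). A thin orange line crosses it at y = 68 mm.
- chute_b (a point): The same for lane b: fixture (-40, 32, 48.3) mm.
- stray_pink: A pink cell, 21 mm diameter, 70 mm tall, standing on the bench beside the fixture's +x side; origin under its base. A bystander.
- stray_black: A black cell standing likewise. A bystander.
- meter: Yellow hand-held meter lying on the bench, 75 x 150 x 34 mm; origin under its middle. A bystander.
- screwdriver: Screwdriver lying on the bench; a bystander.
- jar: Jar, 60 mm diameter, 70 mm tall; origin under its middle. A bystander.
- cap_tray: Small open blue tray, 120 x 90 x 35 mm; origin under its middle. A bystander.
Mind the look-alikes: they are no part of the job. What is shaped like the pink_cell but blue is not meant.

How it is judged:
By the outcome, as a careful person would: the job done as asked, in the order asked, and still so for the second after the job is handed in, while the arm keeps its last pose, push and grip.
It also fails if it takes over 32 s, if anything falls off the work surface, if the arm or the gripper's body presses on something with over 40 N, if the wrist force passes 120 N, or if a joint passes its speed limit or range.

## Working session

There is one attempt and no reset: what is moved stays moved. The work goes in short steps, each a Python script; the robot and the scene stay as the last script left them, time stands still between calls to the robot, and variables do not carry over. Pictures are saved under pics/ and viewed, at most 10 in all, crops included, and the job is handed in when it is done.

```bash
mkdir -p pics; ls; python3 - <<'E'
from workcell import arm
import cv2,numpy as np
for n in("side","top"):
    p,d=arm.grab_frame(n); cv2.imwrite(f"pics/{n}0.png",p[:,:,::-1]); np.save(f"pics/{n}0.npy",d)
    m=arm.camera_model(n); print(n,{k:np.round(v,4).tolist() for k,v in m.items()})
print(arm.get_t(),arm.finger_overhang,np.round(arm.get_orientation(),3).tolist(),arm.get_opening())
E
```

```text
pics
side {'fx': 434.4581, 'fy': 434.4581, 'cx': 319.9246, 'cy': 243.852, 'R': [[-0.841, -0.5409, -0.014], [-0.3069, 0.4983, -0.8109], [0.4456, -0.6776, -0.585]], 't': [0.5025, 0.2199, 0.7197]}
top {'fx': 538.3281, 'fy': 538.3281, 'cx': 312.1378, 'cy': 233.8906, 'R': [[-0.0293, -0.9996, -0.005], [-0.9952, 0.0297, -0.0932], [0.0933, 0.0023, -0.9956]], 't': [0.056, 0.5652, 1.1511]}
0.1 0.022 [[0.961, 0.277, -0.001], [0.277, -0.961, 0.001], [-0.0, -0.001, -1.0]] 1.000080501029249
```

View pics/top0.png

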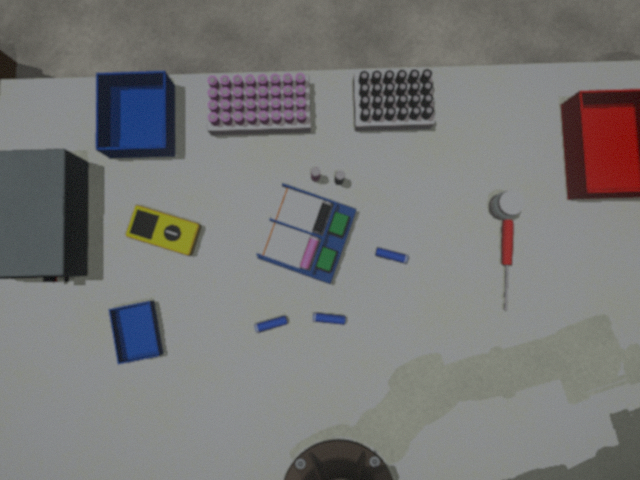

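View pics/side0.png

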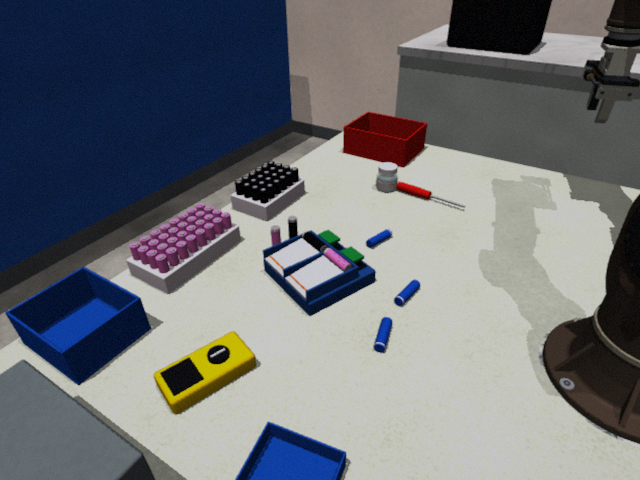

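Top view: the pink cell lies in the fixture at (310,252) with its green pad at (326,260). The black cell is at (321,218) with its pad at (339,224). The look-alikes are the standing stray pink at (315,174), the pink tray cells at (258,100) and the blue cells at (391,255), (272,324) and (330,318). Only the cell at (310,252) is pink and lying in a fixture pocket. The chutes open to the left and the strays are on the upper (+x) side, so this should be lane b. I'll measure and confirm in a crop.

```bash
cat > h.py <<'E'
import numpy as np,cv2
from workcell import arm
def world(n,uv,d):
    m=arm.camera_model(n);R,t=np.array(m["R"]),np.array(m["t"]);uv=np.atleast_2d(uv)
    c=np.c_[(uv[:,0]-m["cx"])/m["fx"],(uv[:,1]-m["cy"])/m["fy"],np.ones(len(uv))]*np.reshape(d,(-1,1))
    return (c-t)@R
def proj(n,X):
    m=arm.camera_model(n);c=np.atleast_2d(X)@np.array(m["R"]).T+m["t"]
    return np.c_[c[:,0]/c[:,2]*m["fx"]+m["cx"],c[:,1]/c[:,2]*m["fy"]+m["cy"]]
def tri(uvs):   # {name:uv} -> point nearest both rays
    A=np.zeros((3,3));b=np.zeros(3);L=[]
    for n,uv in uvs.items():
        o=world(n,uv,0)[0];v=world(n,uv,1)[0]-o;v/=np.linalg.norm(v);P=np.eye(3)-np.outer(v,v);A+=P;b+=P@o;L.append((o,P))
    X=np.linalg.solve(A,b);return X,[round(np.linalg.norm(P@(X-o))*1e3,1) for o,P in L]
E
python3 - <<'E'
from h import *
roi={"top":(245,175,370,290),"side":(255,225,385,315)}
C={}
for n in roi:
    p=cv2.imread(f"pics/{n}0.png");d=np.load(f"pics/{n}0.npy");h=cv2.cvtColor(p,cv2.COLOR_BGR2HSV)
    x0,y0,x1,y1=roi[n];box=np.zeros(h.shape[:2],np.uint8);box[y0:y1,x0:x1]=255
    for c,lo,hi in(("green",(45,100,40),(80,255,255)),("pink",(140,60,60),(175,255,255))):
        k,_,s,ce=cv2.connectedComponentsWithStats(cv2.inRange(h,lo,hi)&box)
        lab=_
        for i in range(1,k):
            if s[i,4]<30: continue
            v,u=np.nonzero((lab==i)&(d>0));W=world(n,np.c_[u,v],d[v,u])
            print(n,c,s[i,4],ce[i].round(1),np.median(W,0).round(4), np.percentile(W[:,2],[5,95]).round(4)); C[n,c,i]=ce[i]
    cv2.imwrite(f"pics/{n}c.png",cv2.resize(p[y0:y1,x0:x1],None,fx=3.2,fy=3.2,interpolation=cv2.INTER_CUBIC))
a,b=cv2.imread("pics/topc.png"),cv2.imread("pics/sidec.png")
H=max(a.shape[0],b.shape[0]);f=lambda q:cv2.copyMakeBorder(q,0,H-q.shape[0],0,0,cv2.BORDER_CONSTANT)
q=np.hstack([f(a),f(b)]);cv2.imwrite("pics/crop.png",cv2.resize(q,(800,int(H*800/q.shape[1]))))
E
```

```text
top green 291 [338.2 223.2] [ 0.5846 -0.0169  0.061 ] [0.0458 0.0642]
top green 294 [325.8 258.5] [0.511  0.0117 0.0607] [0.0564 0.0645]
top pink 274 [309.  253.1] [0.5225 0.0471 0.0698] [0.0637 0.0735]
side green 157 [328.9 236.6] [ 0.5816 -0.0139  0.0621] [0.0587 0.064 ]
side green 187 [351.9 254.1] [0.5079 0.0144 0.0621] [0.0591 0.0635]
side pink 102 [275.4 237.2] [0.6924 0.0359 0.049 ] [0.0341 0.063 ]
side pink 256 [336.4 258.8] [0.523  0.0527 0.0696] [0.0602 0.0727]
```

View pics/crop.png

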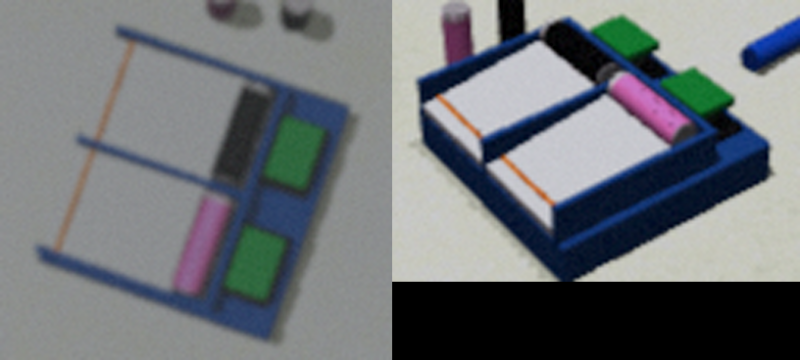

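The crop confirms it: the pink cell is in the near lane, which is lane b, with its green pad to the right of it. The orange line is at the left end of the chute. Next I'll get the fixture pose by fitting pads, orange line and pink cell in both views.

```bash
python3 - <<'E'
from h import *
from scipy.optimize import least_squares
print("tri pad b",tri({"top":(325.8,258.5),"side":(351.9,254.1)}))
print("tri pink",tri({"top":(309,253.1),"side":(336.4,258.8)}))
z=lambda y:.0548-(y+.016)*.1405
obs=[]
roi={"top":(255,175,300,290),"side":(255,240,325,300)}
for n in roi:
    p=cv2.imread(f"pics/{n}0.png");h=cv2.cvtColor(p,cv2.COLOR_BGR2HSV);x0,y0,x1,y1=roi[n]
    k=np.zeros(h.shape[:2],np.uint8);k[y0:y1,x0:x1]=cv2.inRange(h,(3,60,60),(20,255,255))[y0:y1,x0:x1]
    v,u=np.nonzero(k);print(n,len(u));
    obs.append((n,np.c_[u,v]))
def orange(n,uv):  # intersect with z of line
    o=world(n,uv,0);v=world(n,uv,1)-o;return o+v*((z(.068)-o[:,2])/v[:,2])[:,None]
for use in(("top",),("side",),("top","side")):
    O=np.vstack([orange(n,uv) for n,uv in obs if n in use])
    pads={"top":[(.5846,-.0169),(.511,.0117)],"side":[(.5816,-.0139),(.5079,.0144)]}
    def f(q):
        c,s=np.cos(q[2]),np.sin(q[2]);R=np.array([[c,-s],[s,c]]);r=[]
        for n in use:
            for P,L in zip(pads[n],[(.04,-.063),(-.04,-.063)]): r+=list((R@np.array(L)+q[:2]-P)*5)
        r+=list(((O[:,:2]-q[:2])@R)[:,1]-.068);return r
    s=least_squares(f,[.55,.05,-.37],loss="soft_l1",f_scale=.003);print(use,s.x.round(4),np.degrees(s.x[2]).round(2))
    q=s.x;c,s_=np.cos(q[2]),np.sin(q[2]);R=np.array([[c,-s_],[s_,c]]);loc=(O[:,:2]-q[:2])@R
    print(" orange y mean,x range",loc[:,1].mean().round(4),loc[:,0].min().round(3),loc[:,0].max().round(3))
    for n in use: print(n,"pads loc",((np.array(pads[n])-q[:2])@R).round(4).tolist())
E
```

```text
tri pad b (array([0.51015338, 0.01165478, 0.05899931]), [np.float64(0.3), np.float64(0.3)])
tri pink (array([0.52398816, 0.04771704, 0.06457886]), [np.float64(1.6), np.float64(1.6)])
top 78
side 84
('top',) [ 0.5705  0.0559 -0.3713] -21.27
 orange y mean,x range 0.0679 -0.075 0.075
top pads loc [[0.0395, -0.0627], [-0.0394, -0.0628]]
('side',) [ 0.5673  0.0566 -0.3723] -21.33
 orange y mean,x range 0.0675 -0.055 0.083
side pads loc [[0.039, -0.0605], [-0.04, -0.0609]]
('top', 'side') [ 0.5684  0.0563 -0.3709] -21.25
 orange y mean,x range 0.0678 -0.073 0.082
top pads loc [[0.0417, -0.0624], [-0.0373, -0.0624]]
side pads loc [[0.0378, -0.0607], [-0.0412, -0.061]]
```

```bash
cat >> h.py <<'E'
Q=(.569,.056,-.371)
def fix(x,y,z):
    c,s=np.cos(Q[2]),np.sin(Q[2]);return np.array([Q[0]+c*x-s*y,Q[1]+s*x+c*y,z])
yd=-np.array([-np.sin(Q[2]),np.cos(Q[2]),0.]);zd=np.array([0,0,-1.])
ORI=np.c_[np.cross(yd,zd),yd,zd]
E
python3 - <<'E'
from h import *
P=fix(-.040,-.0085,.022+.095)
for s in(1,-1):
    O=ORI*np.array([s,s,1]);print(s,arm.ik(P,O))
arm.move_ptp(P+[0,0,.10],ORI)
arm.move_l(P,velocity=.12)
print(arm.get_t(),arm.get_tool_pos(),arm.get_contact_force())
ims=[]
for n,(x0,y0,x1,y1) in {"top":(235,165,375,305),"side":(240,190,400,330)}.items():
    p,d=arm.grab_frame(n);np.save(f"pics/{n}1.npy",d);ims.append(cv2.resize(p[y0:y1,x0:x1,::-1],(400,400),interpolation=cv2.INTER_CUBIC))
cv2.imwrite("pics/hover.png",np.hstack(ims))
E
```

```text
1 [ 0.07282735  0.47226055 -0.39091996  1.9235376   0.24597631  0.79211151
 -2.3952615 ]
-1 [ 0.34384234  0.56623036 -0.7834709   1.90166372  0.5113612   0.88458755
  0.50297029]
3.7417 [0.52909557 0.06274247 0.1176043 ] [ 0.38770868 -0.24251539 -0.07972002]
```

View pics/hover.png

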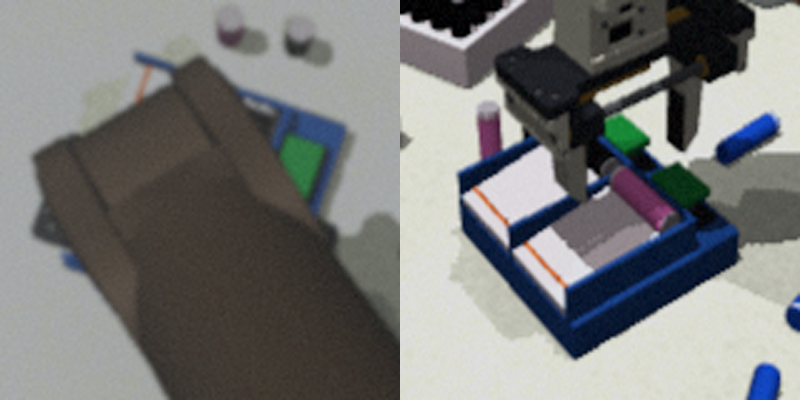

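Side view: one fingertip hangs above the chute at (577,200) in the crop. The other is at (685,148), above and behind the pad. I'll check these against the expected tip projections.

```bash
python3 - <<'E'
from h import *
s=400/160
for y in(.0375,.0565,-.0545,-.0735):
  for x in (-.0305,-.0495):
    u=proj("side",fix(x,y,.0956))[0];print(x,y,((u-[240,190])*s+[400,0]).round(0))
for x,y in((-.062,-.048),(-.018,-.048),(-.062,-.078),(-.018,-.078)):
    print("pad",x,y,((proj("side",fix(x,y,.061))[0]-[240,190])*s+[400,0]).round(0))
print(arm.get_opening())
E
```

```text
-0.0305 0.0375 [574. 165.]
-0.0495 0.0375 [588. 177.]
-0.0305 0.0565 [554. 174.]
-0.0495 0.0565 [568. 186.]
-0.0305 -0.0545 [666. 123.]
-0.0495 -0.0545 [681. 134.]
-0.0305 -0.0735 [685. 115.]
-0.0495 -0.0735 [699. 126.]
pad -0.062 -0.048 [684. 179.]
pad -0.018 -0.048 [650. 153.]
pad -0.062 -0.078 [712. 165.]
pad -0.018 -0.078 [678. 140.]
0.9971817893044364
```

The projections agree with the picture to within a few mm. My by-eye rows read consistently too low, and the pad and the cell show the same offset. Margins on the pad are about ±8 mm, so I'll press now.

```bash
python3 - <<'E'
from h import *
P=fix(-.040,-.0085,0)
arm.move_l(P+[0,0,.022+.066],velocity=.08)
print(arm.get_tool_pos()[2]-.022,arm.get_contact_force().round(2) if hasattr(arm.get_contact_force(),'round') else arm.get_contact_force())
print(arm.move_l(P+[0,0,.022+.050],velocity=.02,force_limit=13))
arm.hold(.8)
print(arm.get_t(),np.array(arm.get_tool_pos())-[0,0,.022],np.round(arm.get_contact_force(),2),arm.get_opening())
ims=[]
for n,(x0,y0,x1,y1) in {"top":(235,165,375,305),"side":(240,190,400,330)}.items():
    p,d=arm.grab_frame(n);cv2.imwrite(f"pics/{n}2.png",p[:,:,::-1]);ims.append(cv2.resize(p[y0:y1,x0:x1,::-1],(400,350 if n=="side" else 400),interpolation=cv2.INTER_CUBIC)[:350])
cv2.imwrite("pics/press.png",np.hstack(ims))
E
```

```text
0.06568954205334027 [ 0.   -0.25 -0.28]
True
5.8167 [0.52908705 0.06269358 0.05319125] [-2.43  0.2  10.37] 1.0007240650398097
```

View pics/press.png

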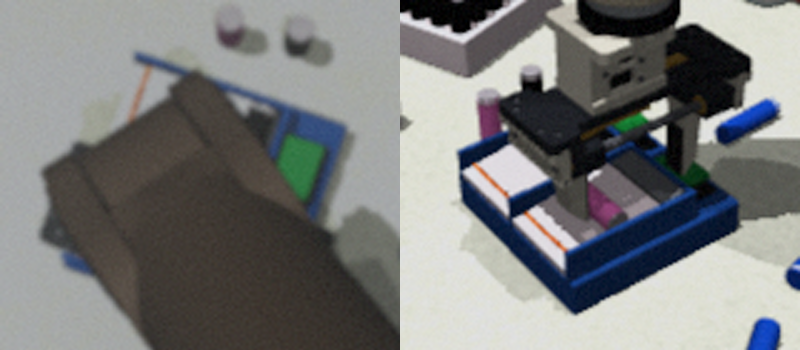

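The cell has popped out and lies against the chute finger at about (605,205) in the crop. The orange line is still clear of it, and the pad is down with the tip at 53.2 mm and 10 N. I'll hold past three seconds, check that nothing moved, and hand in.

```bash
python3 - <<'E'
from h import *
arm.hold(4.0)
p,_=arm.grab_frame("side");a=p[:,:,::-1].astype(int);b=cv2.imread("pics/side2.png").astype(int)
def pink(i):
    k=cv2.inRange(cv2.cvtColor(i.astype(np.uint8),cv2.COLOR_BGR2HSV),(140,60,40),(175,255,255));k[:225]=0;k[320:]=0;k[:,:300]=0;k[:,400:]=0
    v,u=np.nonzero(k);return len(u),u.mean().round(2),v.mean().round(2)
print(pink(b),pink(a));z=arm.get_tool_pos()[2]-.022;f=arm.get_contact_force();print(arm.get_t(),z,f)
if z<.0545 and f[2]>6 and np.hypot(pink(a)[1]-pink(b)[1],pink(a)[2]-pink(b)[2])<1.5: print("done",arm.job_done())
E
```

```text
(147, np.float64(319.95), np.float64(272.33)) (148, np.float64(319.95), np.float64(272.29))
9.9667 0.05319498716282486 [-1.57600852  0.67849761  9.9186709 ]
the job is handed in; nothing more can be done
done None
```

I pressed lane b's ejector down and the pink cell popped out. It came to rest against the other finger before the orange line, was held still there for over 4 s, and I handed the job in at about 10 s with both fingers still holding.

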